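# Unlock the vial tipper, park its pin and empty the tray

## Task

Draw the lock pin right out of the vial tipper and park it in the pin holder: in from the open side, knob under the clear guard, shank lying down in both notches, and let go of it. Only then lift the tray by its bar so that all four used vials roll into the black waste bin, and set the tray back down level. Leave the other things on the bench where they are.

Things in the scene. Friction and masses are not known exactly. Their poses are not given: they have to be found in the camera images.
- tipper: Fixed vial tipper with a hinged tray and an open black bin. Origin on the bench under the frame's middle; x from lift bar to bin, y along the pin's bore, z up. White base x -110..80, y -105..85, 10 mm thick. At -y a grey block (50 mm along x, top at 90 mm, y -105..-70) carries the bore.
- bore (a point): Mouth of the lock pin's bore, on its axis, in the outer (-y) face of the grey block, 65 mm above the bench; axes as the tipper. 18 mm in diameter, along y: 35 mm through the block, a 5 mm gap, then a 25 mm bored lug under the tray. The pin is drawn towards -y.
- bin_floor (a point): Middle of the bin's inner floor, 8 mm above the bench; axes as the tipper. Inside 158 mm (x) by 148 mm (y); walls: near the tray 70 mm, sides 115 mm, far end 140 mm above the bench.
- tray (a joint): Tray angle: 0 level and down, grows as the bar end is raised, stop at 1.2 rad. While the pin is in, the tray is locked. Below about 1.1 rad it swings back down by itself, damped.
- tray_hinge (a point): Middle of the tray's hinge axis (along the tipper's y), at the bin end, 85 mm above the bench. Level, the aluminium tray reaches 150 mm from here to -x, 104 mm wide, floor 95 mm and wall tops 127 mm above the bench. The bin end has only a 3 mm sill: vials roll out beyond about 0.75 rad.
- tray_bar (a point): Middle of the tray's black lift bar: round, 12 mm thick, 82 mm free length along the tipper's y. Level, it lies 196 mm to -x of the hinge and 30 mm higher (115 mm above the bench), 40 mm clear of the tray's end wall. It turns about the hinge with the tray.
- pin: Lock pin: round steel shank, 16 mm thick, 90 mm long, along +y of the pin; black square knob 30 x 30 mm, 36 mm long, along -y. Origin on the axis where shank and knob meet. At the start it lies in the bore with the knob about 6 mm off the grey block. 170 g, balance point about 32 mm along the shank.
- pin_tip (a point): Centre of the free end of the pin's shank, 90 mm from the pin's origin.
- holder: Fixed pin holder, origin on the bench below the first notch; white base x -40..40, y -58..78, 10 mm thick. Grey plates 10 mm thick at y = 0 and y = 63 (53 mm free between) have a J-shaped side notch each (see seat). Over the knob's place (y -54..4, x -28..28) a clear guard, underside 100, top 105 mm above the bench; a wall on its robot side with inner face x = -21; open at +x and both ends.
- seat (a point): Parked shank's axis at the first notch, 62 mm above the bench. y: along the shank, knob to tip; x: out of the notches. Notches open to +x, away from the robot: sill (x 10..26) top 62 mm above the bench, then a seat 20 mm wide, bottom at 54 mm, then a back stop at x = -10. So in from +x with the axis over 70 mm high, then down. Parked pin's origin: y 0 to -24, best -12.
- vial0: Used amber sample vial, 23 mm thick, 75 mm long along its y, origin at its centre; lies across the tray.
- vial1: Used amber sample vial, 23 mm thick, 75 mm long along its y, origin at its centre; lies across the tray.
- vial2: Used amber sample vial, 23 mm thick, 75 mm long along its y, origin at its centre; lies across the tray.
- vial3: Used amber sample vial, 23 mm thick, 75 mm long along its y, origin at its centre; lies across the tray.
- rack_a: Bystander: red plastic vial rack, block 90 x 160 x 35 mm with caps on top; origin at the underside.
- rack_b: Bystander: blue plastic vial rack, block 90 x 160 x 35 mm with caps on top; origin at the underside.
- bottle: Bystander: amber solvent bottle, 76 mm across, 170 mm high; origin at the underside.
- beaker: Bystander: open glass beaker, 70 mm across, 80 mm high; origin at the underside.
- driver: Bystander: screwdriver 170 mm long, lying along its x; origin at the underside.
- wrench: Bystander: steel wrench 150 mm long, lying along its x; origin at the underside.
- mouse: Bystander: black computer mouse 100 x 58 x 32 mm; origin at the underside.

How it is judged:
On the way, in this order (a step that is already met when the one before it is completed fails the run):
1. the pin is drawn fully out of the bore ((y of pin_tip in the frame of bore below -0.002 m or distance between pin_tip and bore above 0.12 m)), for 0.1 s.
2. the pin lies in both notches of the holder, knob under the guard, and the robot has let go of it, the tray still down (x of pin in the frame of seat between -0.006 and 0.006 m and z of pin in the frame of seat between -0.006 and 0.006 m and y of pin in the frame of seat between -0.024 and 0 m and x of pin_tip in the frame of seat between -0.006 and 0.006 m and z of pin_tip in the frame of seat between -0.006 and 0.006 m and y of pin_tip in the frame of seat between 0.066 and 0.092 m and contact force between pin and the arm below 0.1 N and contact force between pin and the fingers below 0.1 N and value of joint tray below 0.15 rad), for 0.3 s.
3. the tray is tipped up (value of joint tray above 0.6 rad), for 0.1 s.
At the end, for the whole second after the job is handed in: The pin lies still in both notches of the holder (shank axis within 6 mm of the seats' axis sideways and in height at both ends, its origin 0 to 24 mm to the knob side of the first notch), all four vials lie still in the bin, and the tray is down again (within 0.08 rad of level) (x of pin in the frame of seat between -0.006 and 0.006 m and z of pin in the frame of seat between -0.006 and 0.006 m and y of pin in the frame of seat between -0.024 and 0 m and x of pin_tip in the frame of seat between -0.006 and 0.006 m and z of pin_tip in the frame of seat between -0.006 and 0.006 m and y of pin_tip in the frame of seat between 0.066 and 0.092 m and x of vial0 in the frame of bin_floor between -0.08 and 0.08 m and y of vial0 in the frame of bin_floor between -0.075 and 0.075 m and z of vial0 in the frame of bin_floor between -0.005 and 0.08 m and x of vial1 in the frame of bin_floor between -0.08 and 0.08 m and y of vial1 in the frame of bin_floor between -0.075 and 0.075 m and z of vial1 in the frame of bin_floor between -0.005 and 0.08 m and x of vial2 in the frame of bin_floor between -0.08 and 0.08 m and y of vial2 in the frame of bin_floor between -0.075 and 0.075 m and z of vial2 in the frame of bin_floor between -0.005 and 0.08 m and x of vial3 in the frame of bin_floor between -0.08 and 0.08 m and y of vial3 in the frame of bin_floor between -0.075 and 0.075 m and z of vial3 in the frame of bin_floor between -0.005 and 0.08 m and value of joint tray below 0.08 rad and linear speed of each of pin, vial0, vial1, vial2, vial3 below 0.02 m/s); the robot touches nothing.
It fails at once if a bystander is shifted by more than 30 mm (distance of any of rack_a, rack_b, bottle, beaker, driver, wrench, mouse from where it was at the start of the episode above 0.03 m).
It also fails if it takes over 66 s, if anything falls off the work surface, if the arm or the gripper's body presses on something with over 40 N, if the wrist force passes 120 N, or if a joint passes its speed limit or range.

## Robot

A 7-joint arm with a two-finger parallel gripper is mounted at the origin on the work surface. World frame = base frame: x ahead of the robot, y to its left, z up, the work surface at z = 0. Lengths are in m, angles in rad, forces in N, time in s.
With the tool pointing down it reaches from about 0.4 to 0.925 m from the base axis. Payload 5.6 kg.
Tool frame: the origin (TCP) lies between the finger pads; the fingertips stand 17 mm ahead of it and the grasp point (between the pads) lies 2 mm behind it (manip.finger_overhang is the distance from the TCP to the fingertips, in m); z points along the fingers, y is the direction in which the jaws open and shut (so a half turn about z gives the same grasp; the last joint's range is limited). The gripper opens to 85 mm and grips with 20 to 120 N. Pads are 22 mm wide; open, the fingers measure 114 mm over their backs; the gripper's body (76 mm by 85 mm) begins 54 mm behind the grasp point. The pads swing forward as they close: fully open they stand 13 mm farther back than shut.
Start: joints at [-1.33, 0.468, -0.012, 1.603, 0.006, 1.071, -0.056], TCP at [0.182, 0.624, 0.248] pointing down, gripper open.
Joint ranges: [-2.53, 2.53], [-0.31, 2.02], [-1.57, 1.55], [0.28, 2.44], [-1.29, 4.43], [0.15, 1.84], [-2.92, 2.92]. Speed limits (rad/s): [2.57, 2.57, 3.14, 3.14, 3.14, 3.14, 3.14].

## Interface

Orientations are given as a rotation vector (axis times angle).
In Python, from station import manip, claw, cams, job_done gives the robot as it stands. The module is installed in compiled form; this text tells all that it offers. Calls block until the motion is done:
- manip.movep(position, orientation): joint-space move of the TCP to a pose.
- manip.move_l(position, v=0.15, ori=None): straight line of the TCP; ori=None keeps the orientation; v is the mean speed in m/s.
- manip.move_j(angles): joint-space move.
- claw.release() and claw.grab(effort=None): open the fingers fully, or close them until they stop; effort is the grip in N (None keeps the last).
- manip.sleep(seconds).
- manip.ik(position, orientation): joint angles nearest the present ones, or None.
- cams.read_camera(name): name is "scene" or "top" or "wrist"; returns a dict with "pixels" (480x640x3 uint8, red, green, blue), "range_z" (480x640 float32, m along the optical axis (not along the pixel's ray), 0 where there is no reading), "intrinsics" (3x3 intrinsics, pixels), "dist_coeffs" ([k1, k2, p1, p2, k3] as OpenCV has them; the pictures are not rectified), "origin" and "attitude" of the camera in the world. Camera axes: x right, y down, z forward; pixel columns grow to the right and rows downward; lengths in m; the calibration is good to about 2 mm. A picture is of the moment at which its call begins.
A pose or a line that the arm cannot do raises manip.IKError and nothing moves.
- job_done(): hands the job in, once; it reports no verdict.
Trained networks look in a picture, given as the dict that the camera call returned (one of the last four; its "shot" number tells which), for a name from the list of things; names that differ only in an ending like _2 or _b are one class to them, and where a whole thing is asked for, a point or a joint stands for the part that bears it (a point fixed in the world has none). Each returns a list of dicts, best first, with "confidence" (0 to 1); they miss things now and then, are a little off and sometimes report something else, mostly with a low value. They report only what shows in the picture. A call takes as long as a camera call.
- cams.silhouettes(picture, query): "region" (480x640 bool, what is visible of it) and "at" ([column, row] in pixels, amid what is visible of it).
Readings, each from a call of its own:
- manip.current_time_s(): time.
- manip.current_qpos(): joint angles.
- manip.current_joint_velocities(): joint speeds.
- manip.current_effort(): joint torques, N m.
- manip.current_tcp_pos(): TCP position.
- manip.current_ee_rot(): TCP orientation.
- manip.current_ft_force(): force on the tool from outside, world axes, zero at the start.
- manip.current_wrist_torque(): the same for the moment, N m.
- manip.current_width(): finger opening in m.
Only numpy, scipy, OpenCV 4.12 (cv2) and the standard library are available. Lean on these libraries where they do the work, as an engineer would, in place of code of your own. Each camera call takes 0.05 s, during which the arm holds its last target. There are 200 camera calls.

## Working session

There is one attempt and no reset: what is moved stays moved. The work goes in short steps, each a Python script; the robot and the scene stay as the last script left them, time stands still between calls to the robot, and variables do not carry over. Pictures are saved under pics/ and viewed, about 8 in all and at most 12, crops included, and the job is handed in when it is done.

```bash
mkdir -p pics
cat > h.py <<'E'
import numpy as np, cv2
from scipy.spatial.transform import Rotation as R
from station import manip, claw, cams, job_done
def save(p,name): cv2.imwrite('pics/'+name,p["pixels"][:,:,::-1])
def att(p):
    a=np.array(p["attitude"],float)
    return a if a.shape==(3,3) else R.from_rotvec(a).as_matrix() if a.size==3 else R.from_quat(a).as_matrix()
def cloud(p,mask=None):
    z=p["range_z"]; m=z>0
    if mask is not None: m&=mask
    v,u=np.nonzero(m); K=np.array(p["intrinsics"],float)
    n=cv2.undistortPoints(np.c_[u,v].astype(float)[:,None],K,np.array(p["dist_coeffs"],float))[:,0]
    d=z[v,u][:,None]
    return np.c_[n,np.ones(len(n))]*d@att(p).T+np.array(p["origin"]), u, v
E
python3 - <<'E'
from h import *
for c in ["scene","top"]:
    p=cams.read_camera(c); save(p,c+"1.png"); print(c,p["origin"],p["attitude"],p["intrinsics"])
    P,u,v=cloud(p); np.savez(c+"1.npz",P=P,u=u,v=v,rgb=p["pixels"][v,u])
    for q in ["tipper","tray","pin","holder","vial0","rack_a","rack_b","bottle","beaker","driver","wrench","mouse"]:
        for s in cams.silhouettes(p,q)[:4]:
            r=s["region"]; Q=cloud(p,r)[0]
            if len(Q): print(q,round(s["confidence"],2),np.round(s["at"]),r.sum(),np.round(np.median(Q,0),3),np.round(Q.min(0),3),np.round(Q.max(0),3))
print(manip.current_time_s(), manip.current_ee_rot())
E
```

```text
scene [ 1.24050494 -0.04726277  0.86059423] [-1.81005178 -1.70095833  0.71125232] [[471.48009306   0.         319.88136442]
 [  0.         471.48009306 234.42233631]
 [  0.           0.           1.        ]]
tipper 0.93 [403. 317.] 12526 [0.669 0.149 0.068] [ 0.329  0.053 -0.002] [0.828 0.279 0.145]
tray 0.96 [407. 256.] 2208 [0.542 0.18  0.105] [0.305 0.112 0.001] [0.652 0.276 0.133]
pin 0.53 [348. 249.] 280 [0.524 0.055 0.078] [0.424 0.036 0.001] [0.532 0.086 0.086]
pin 0.23 [411. 272.] 410 [0.619 0.17  0.117] [0.596 0.132 0.097] [0.631 0.211 0.123]
holder 0.57 [197. 258.] 2205 [ 0.488 -0.292  0.014] [ 0.417 -0.35   0.   ] [ 0.535 -0.209  0.111]
vial0 0.88 [408. 250.] 413 [0.555 0.18  0.115] [0.524 0.141 0.095] [0.568 0.225 0.123]
vial0 0.86 [405. 263.] 339 [0.589 0.169 0.117] [0.568 0.136 0.103] [0.602 0.206 0.124]
vial0 0.73 [404. 238.] 280 [0.529 0.181 0.118] [0.513 0.144 0.109] [0.549 0.218 0.123]
vial0 0.72 [412. 273.] 405 [0.619 0.17  0.117] [0.599 0.132 0.1  ] [0.631 0.207 0.123]
rack_a 0.68 [510. 235.] 2494 [0.462 0.464 0.036] [ 0.364  0.389 -0.001] [0.499 0.585 0.053]
rac
[... 2356 characters left out ...]
r 0.72 [236. 197.] 294 [0.611 0.172 0.116] [0.595 0.133 0.092] [0.629 0.209 0.126]
beaker 0.58 [505. 283.] 770 [ 0.361 -0.476  0.043] [ 0.326 -0.51  -0.003] [ 0.398 -0.429  0.085]
driver 0.93 [334. 157.] 324 [ 0.725 -0.066  0.022] [ 0.68  -0.086 -0.   ] [ 0.828 -0.046  0.032]
wrench 0.97 [318. 301.] 380 [ 0.356 -0.006  0.007] [ 0.3   -0.023 -0.003] [0.426 0.018 0.016]
wrench 0.72 [242. 218.] 2107 [0.539 0.182 0.099] [ 0.434  0.114 -0.004] [0.662 0.266 0.134]
mouse 0.58 [446. 334.] 942 [ 0.251 -0.305  0.029] [ 0.199 -0.339 -0.005] [ 0.3   -0.276  0.042]
mouse 0.21 [249. 182.] 9597 [0.667 0.149 0.029] [ 0.434  0.054 -0.007] [0.888 0.277 0.144]
1.3 [4.44383851e-01 3.10999520e+00 4.09093349e-05]
```

View pics/scene1.png

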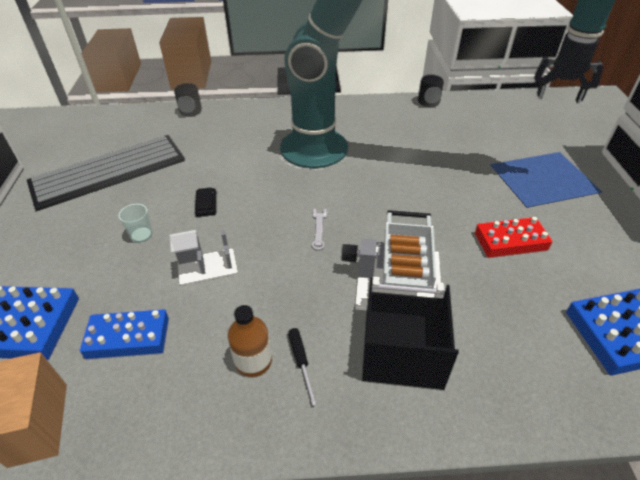

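View pics/top1.png

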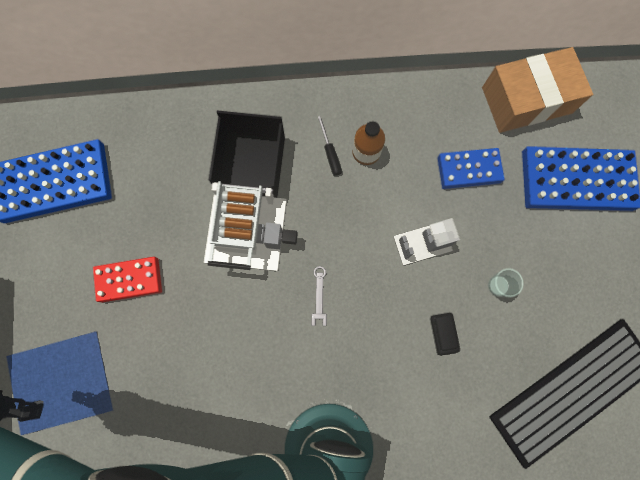

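```bash
python3 - <<'E'
import numpy as np, cv2
for c in ["scene","top"]:
    d=np.load(c+"1.npz"); P=d["P"]; rgb=d["rgb"].astype(int)
    def rect(name,box,z0,z1,f=None):
        x0,x1,y0,y1=box
        m=(P[:,0]>x0)&(P[:,0]<x1)&(P[:,1]>y0)&(P[:,1]<y1)&(P[:,2]>z0)&(P[:,2]<z1)
        if f is not None: m&=f
        Q=P[m]
        if len(Q)<8: print(c,name,len(Q)); return
        r=cv2.minAreaRect((Q[:,:2]*1000).astype(np.float32))
        print(c,name,len(Q),"ctr",np.round(r[0],1),"size",np.round(r[1],1),"ang",round(r[2],2),"zmed",round(np.median(Q[:,2])*1000,1))
    white=rgb.min(1)>170; dark=rgb.max(1)<70
    T=(0.38,0.92,0.02,0.32); H=(0.40,0.60,-0.40,-0.19)
    rect("base",T,.006,.015,white)
    rect("bintop",T,.112,.122,dark&(P[:,0]>.66)); rect("binfar",T,.132,.15,dark&(P[:,0]>.66))
    rect("block",(.45,.62,.02,.14),.086,.095,~dark); rect("knob",(.45,.6,.02,.12),.074,.086,dark)
    rect("bar",(.38,.5,.1,.3),.112,.128,dark)
    rect("traywalls",(.45,.70,.09,.3),.122,.132)
    rect("hbase",H,.006,.014,white)
    rect("guard",H,.098,.115)
    rect("plate2",H,.03,.1,P[:,1]>-.255)
    m=(P[:,0]>H[0])&(P[:,0]<H[1])&(P[:,1]>H[2])&(P[:,1]<H[3])&(P[:,2]>.02)
    print(np.histogram(P[m,2],bins=np.arange(.02,.13,.01)))
E
python3 - <<'E'
import cv2,numpy as np
a=cv2.imread('pics/scene1.png'); b=cv2.imread('pics/top1.png')
A=cv2.resize(a[215:290,155:255],(800,600),interpolation=cv2.INTER_CUBIC)
f=lambda im,s: cv2.resize(im,(400,300),interpolation=cv2.INTER_CUBIC)
o=np.vstack([np.hstack([f(a[215:290,155:255],0),f(a[200:305,330:470],0)]),np.hstack([f(b[205:280,380:480],0),f(b[170:275,190:330],0)])])
cv2.imwrite('pics/crop.png',o)
E
```

```text
scene base 440 ctr [531.6 171.2] size [166.5 223.4] ang 2.66 zmed 11.7
scene bintop 629 ctr [731.5 145.7] size [159.6 168.7] ang 79.73 zmed 116.8
scene binfar 550 ctr [809.1 131.1] size [158.7   9.1] ang 79.33 zmed 140.5
scene block 378 ctr [553.3 106.9] size [129.2  65.6] ang 0.93 zmed 91.6
scene knob 146 ctr [515.4  56.4] size [31.8 28.9] ang 79.01 zmed 80.5
scene bar 132 ctr [450.6 199.2] size [91.4 10.9] ang 76.97 zmed 121.2
scene traywalls 528 ctr [542.7 181.1] size [104.4 201.4] ang 79.63 zmed 128.0
scene hbase 810 ctr [ 481.9 -281.1] size [ 82.5 133.8] ang 12.96 zmed 11.4
scene guard 497 ctr [ 489.  -315.7] size [59.4 57.9] ang 11.38 zmed 106.5
scene plate2 157 ctr [ 470.  -230.5] size [57.9 10.1] ang 11.99 zmed 62.9
(array([ 94,  94,  91,  98,  76,  20,  20,  28, 486,   7]), array([0.02, 0.03, 0.04, 0.05, 0.06, 0.07, 0.08, 0.09, 0.1 , 0.11, 0.12]))
top base 811 ctr [547.  171.8] size [190.3 181.2] ang 79.23 zmed 9.9
top bintop 349 ctr [730.1 146.4] size [160.1 162.8] ang 80.53 zmed 115.3
top binfar 208 ctr [807.9 133. ] size [155.5   9.8] ang 79.39 zmed 138.3
top block 396 ctr [557.4 107.6] size [124.5  63.7] ang 1.36 zmed 89.8
top knob 117 ctr [513.1  56.7] size [35.7 28.9] ang 80.45 zmed 77.7
top bar 155 ctr [447.3 199. ] size [97.  10.8] ang 79.92 zmed 119.6
top traywalls 418 ctr [543.7 182.8] size [105.9 199.5] ang 79.66 zmed 126.1
top hbase 565 ctr [ 478.3 -263. ] size [78.8 97.8] ang 12.08 zmed 9.7
top guard 552 ctr [ 489.6 -315.4] size [57.2 58.2] ang 11.35 zmed 104.6
top plate2 152 ctr [ 471.2 -229.5] size [52.5 11.5] ang 12.46 zmed 58.6
(array([ 42,  52,  49, 103,  63,  23,  41,  42, 527,   7]), array([0.02, 0.03, 0.04, 0.05, 0.06, 0.07, 0.08, 0.09, 0.1 , 0.11, 0.12]))
```

View pics/crop.png

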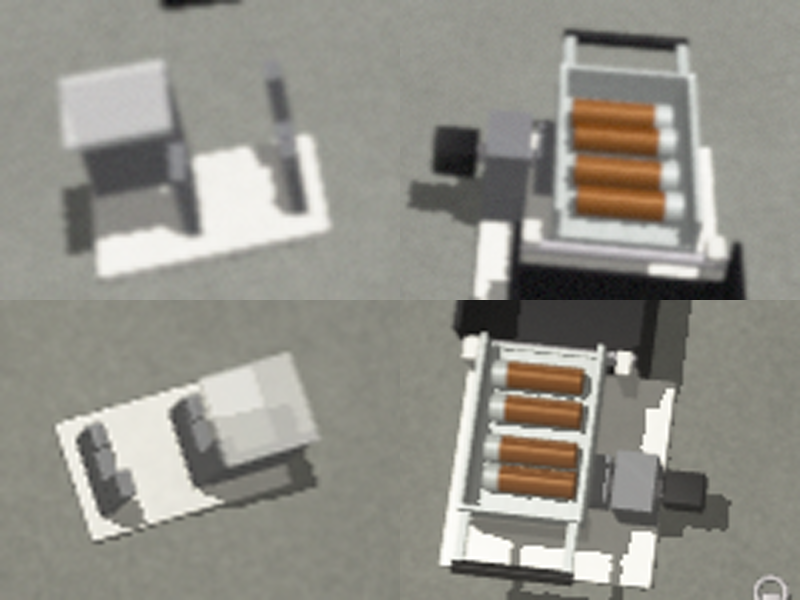

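```bash
cat >> h.py <<'E'
ya,yh=np.radians(-10.4),np.radians(12.0)
def ax(a): return np.array([np.cos(a),np.sin(a),0]),np.array([-np.sin(a),np.cos(a),0])
TX,TY=ax(ya); HX,HY=ax(yh); Z=np.array([0,0,1.])
KNOB=np.array([.5143,.0565,.065])        # knob centre
BAR=np.array([.449,.1991,.115]); HINGE=BAR+.196*TX-.030*Z
HOLD=np.array([.4893,-.3155,0])+.025*HY   # holder origin
def ori(X,sgn,th=0.):   # jaws along X, tool down, tilted th towards +X; pitch-free
    z=np.sin(th)*X-np.cos(th)*Z; y=sgn*(np.cos(th)*X+np.sin(th)*Z)
    return R.from_matrix(np.c_[np.cross(y,z),y,z]).as_rotvec()
def tcp(g,o,back=.002): return g+back*R.from_rotvec(o).as_matrix()[:,2]
def hp(x,y,z): return HOLD+x*HX+y*HY+z*Z
def barpos(phi):
    a=np.arctan2(.030,-.196)-phi; r=np.hypot(.196,.03)
    return HINGE+r*(np.cos(a)*TX+np.sin(a)*Z)
E
python3 - <<'E'
from h import *
for c in ["scene","top"]:
    P=np.load(c+"1.npz")["P"]; q=P-HOLD; x,y,z=q@HX*1e3,q@HY*1e3,q[:,2]*1e3
    for nm,y0,y1 in [("p1",3,8),("p1g",-4,3),("p2",56,70)]:
        m=(y>y0)&(y<y1)&(abs(x)<45)&(z>15)
        print(c,nm,[(int(b),int(((x>b)&(x<b+5)&m).sum()),round(float(z[m&(x>b)&(x<b+5)].max())) ) for b in range(-45,45,5) if (m&(x>b)&(x<b+5)).any()])
    for nm,ed in [("base x",x),("base y",y)]:
        m=(abs(x)<60)&(y>-75)&(y<95)&(z>6)&(z<14); print(nm,np.round(np.percentile(ed[m],[.5,2,98,99.5]),1))
for s in (1,-1):
    print("s",s)
    for nm,g,o in [("knob",KNOB,ori(TX,s)),("knobhi",KNOB+.15*Z,ori(TX,s)),("out",KNOB-.15*TY+.03*Z,ori(TX,s)),("hout",hp(.09,.028,.077),ori(HX,s)),("hseat",hp(0,.028,.062),ori(HX,s)),("houthi",hp(.09,.028,.2),ori(HX,s))]:
        q=manip.ik(tcp(g,o),o); print(nm,None if q is None else np.round(q,2))
    for th in (25,35,45):
        for phi in (0,.5,1.0):
            o=ori(TX,s,np.radians(th)); q=manip.ik(tcp(barpos(phi),o),o); print(th,phi,None if q is None else np.round(q,2))
E
```

```text
scene p1 [(-30, 3, 99), (-25, 6, 101), (-20, 6, 91), (-15, 10, 103), (-10, 4, 57), (-5, 3, 56), (0, 5, 105), (5, 1, 28), (10, 3, 64), (15, 6, 65), (20, 8, 60), (25, 2, 107)]
scene p1g [(-30, 5, 109), (-25, 5, 109), (-20, 5, 108), (-15, 19, 109), (-10, 14, 108), (-5, 10, 108), (0, 7, 106), (5, 7, 109), (10, 8, 109), (15, 10, 109), (20, 41, 108), (25, 19, 106)]
scene p2 [(-35, 1, 87), (-30, 4, 92), (-25, 8, 96), (-20, 10, 94), (-15, 43, 92), (-10, 17, 94), (-5, 6, 57), (0, 3, 58), (5, 1, 62), (10, 7, 64), (15, 8, 66), (20, 45, 65), (25, 24, 63), (35, 1, 15)]
base x [-39.9 -37.5  40.4  42. ]
base y [-55.9 -54.   74.7  76.4]
top p1 [(-30, 6, 106), (-25, 15, 111), (-20, 18, 97), (-15, 19, 107), (-10, 14, 108), (-5, 10, 57), (0, 12, 104), (5, 8, 105), (10, 11, 107), (15, 13, 107), (20, 12, 65)]
top p1g [(-30, 12, 105), (-25, 7, 109), (-20, 9, 107), (-15, 6, 108), (-10, 8, 107), (-5, 9, 103), (0, 12, 107), (5, 10, 110), (10, 14, 108), (15, 12, 108), (20, 11, 112), (25, 7, 108)]
top p2 [(-30, 15, 91), (-25, 23, 92), (-20, 18, 92), (-15, 22, 91), (-10, 8, 67), (-5, 16, 56), (0, 13, 59), (5, 1
[... 913 characters left out ...]
nobhi [-0.28  0.29  0.13  1.97 -0.05  0.89  2.83]
out [-0.82  0.95  1.34  2.14 -1.12  1.08 -2.19]
hout [-0.46  1.15  1.33  1.85 -1.21  1.24 -1.65]
hseat [-0.44  1.12  1.33  2.03 -1.24  1.18 -1.46]
houthi [-0.48  0.89  1.34  1.79 -0.91  1.26 -1.82]
25 0 [-0.79  0.33  0.13  2.32  0.99  0.34  1.36]
25 0.5 [-0.65  0.19  0.04  2.2   0.63  0.52  1.84]
25 1.0 [-0.54  0.2   0.05  2.01  0.45  0.63  2.14]
35 0 [-0.96  0.36  0.21  2.4   1.56  0.41  0.71]
35 0.5 [-0.8   0.18  0.12  2.29  1.09  0.49  1.33]
35 1.0 [-0.66  0.17  0.12  2.12  0.83  0.52  1.74]
45 0 [-0.54  0.46 -0.36  2.43  1.81  0.83  0.44]
45 0.5 [-0.92  0.21  0.16  2.38  1.52  0.58  0.84]
45 1.0 [-0.78  0.17  0.17  2.22  1.31  0.52  1.23]
```

Run:
```python
from h import *
o=ori(TX,1)
manip.movep(tcp(KNOB+.13*Z,o),o)
manip.move_l(tcp(KNOB+.035*Z,o),v=.2)
p=cams.read_camera("wrist"); save(p,"w1.png")
P,u,v=cloud(p); np.savez("w1.npz",P=P,rgb=p["pixels"][v,u])
manip.move_l(tcp(KNOB,o),v=.1)
print("ft before",np.round(manip.current_ft_force(),1))
claw.grab(50); print("w",manip.current_width(),np.round(manip.current_ft_force(),1))
for d in (.01,.03,.054):
    manip.move_l(tcp(KNOB,o)-d*TY,v=.05); print(d,np.round(manip.current_ft_force(),1),round(manip.current_width(),4))
p=cams.read_camera("wrist"); save(p,"w2.png"); p=cams.read_camera("scene"); save(p,"s2.png")
print(manip.current_time_s())
import cv2
a=cv2.imread('pics/w1.png');b=cv2.imread('pics/w2.png');s=cv2.imread('pics/s2.png')[190:310,290:450]
cv2.imwrite('pics/c2.png',np.vstack([np.hstack([cv2.resize(i,(400,300)) for i in (a,b)]),np.hstack([cv2.resize(s,(400,300)),np.zeros((300,400,3),np.uint8)])]))
```

```text
ft before [-0.6 -0.6  0.3]
w 0.029272311262419925 [-0.5 -0.1  4.3]
0.01 [-1.8 -1.2  6. ] 0.0295
0.03 [-1.2 -1.   5.7] 0.0296
0.054 [-0.1 -4.3  5.3] 0.0293
7.0083
```

View pics/c2.png

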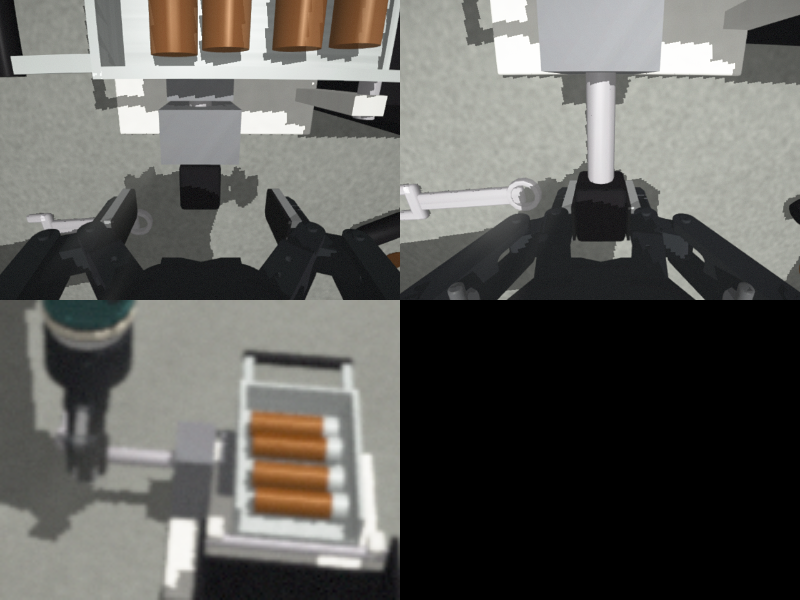

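Run:
```python
from h import *
o=ori(TX,1)
claw.release()
G=KNOB-.0025*Z
manip.move_l(tcp(G,o)-.054*TY,v=.05)
manip.move_l(tcp(G,o),v=.1)
claw.grab(60); print("w",manip.current_width(),np.round(manip.current_ft_force(),1))
manip.move_l(tcp(KNOB-.001*Z,o)-.012*TY,v=.05); print(np.round(manip.current_ft_force(),1))
manip.move_l(tcp(KNOB-.001*Z,o)-.07*TY,v=.08); print(np.round(manip.current_ft_force(),1),manip.current_width())
manip.move_l(tcp(KNOB,o)-.09*TY+.11*Z,v=.15)
g=manip.current_tcp_pos()-.002*(-Z)
print("g",np.round(g,4),manip.current_time_s())
for c in ("wrist","scene"):
    p=cams.read_camera(c); save(p,c[0]+"3.png")
    P,u,v=cloud(p); q=P-g; a,b,h=q@TX*1e3,q@TY*1e3,q[:,2]*1e3
    m=(abs(a)<14)&(b>12)&(b<58)&(abs(h)<25)
    for b0 in range(12,58,6):
        k=m&(b>=b0)&(b<b0+6)
        if k.sum()>3: print(c,b0,k.sum(),"xmed",round(np.median(a[k]),1),"ztop",round(np.percentile(h[k],95),1))
    k=(abs(a)<14)&(b<-38)&(b>-75)&(abs(h)<30)
    if k.sum()>3: print(c,"knob",k.sum(),np.round(np.percentile(b[k],[2,98]),1),"ztop",np.round(np.percentile(h[k],90),1))
a=cv2.imread('pics/w3.png');s=cv2.imread('pics/s3.png')[150:300,250:450]
cv2.imwrite('pics/c3.png',np.hstack([cv2.resize(i,(400,300)) for i in (a,s)]))
```

```text
w 0.013872549232325743 [-0.7 -1.   1. ]
[ 1.3 -2.  -5.1]
[ 0.2 -0.2 -2.3] 0.014006354901762856
g [ 0.4975 -0.0316  0.1743] 11.35
wrist 12 578 xmed 0.5 ztop 7.9
wrist 18 621 xmed 0.3 ztop 8.5
wrist 24 656 xmed 0.6 ztop 9.1
wrist 30 692 xmed 0.3 ztop 9.7
wrist 36 734 xmed 0.3 ztop 10.3
wrist 42 784 xmed 0.6 ztop 10.9
wrist 48 632 xmed 0.3 ztop 10.5
wrist knob 987 [-41.2 -38.3] ztop 3.3
scene 12 23 xmed 5.4 ztop 10.1
scene 18 23 xmed 3.7 ztop 9.7
scene 24 21 xmed 2.7 ztop 12.5
scene 30 21 xmed 4.8 ztop 13.2
scene 36 23 xmed 4.4 ztop 13.2
scene 42 23 xmed 4.2 ztop 12.5
scene 48 8 xmed 4.8 ztop 13.1
scene knob 249 [-73.9 -38.6] ztop 10.9
```

View pics/c3.png

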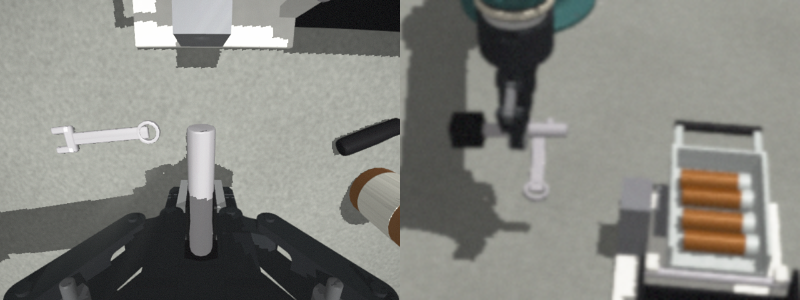

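```bash
cat >> h.py <<'E'
def hori(t): return (R.from_rotvec(-t*HX)*R.from_rotvec(ori(HX,1))).as_rotvec()
HO=hori(.09)
def hg(x,z): return tcp(hp(x,.0263,z+.0016),HO)   # x,z of the shank axis in the holder
E
python3 - <<'E'
from h import *
manip.movep(hg(.09,.2),HO)
manip.move_l(hg(.09,.11),v=.2)
g=manip.current_tcp_pos()-.002*R.from_rotvec(HO).as_matrix()[:,2]
for c in ("wrist","scene"):
    p=cams.read_camera(c); save(p,c[0]+"4.png")
    P,u,v=cloud(p); q=P-g; a,b,h=q@HX*1e3,q@HY*1e3,q[:,2]*1e3
    for b0 in range(12,54,8):
        k=(abs(a)<14)&(b>b0)&(b<b0+8)&(abs(h)<20)
        if k.sum()>3: print(c,b0,k.sum(),"xmed",round(np.median(a[k]),1),"ztop",round(np.percentile(h[k],95),1))
    k=(abs(a)<14)&(b<-38)&(b>-80)&(abs(h)<30)
    if k.sum()>3: print(c,"knob",k.sum(),np.round(np.percentile(b[k],[2,98]),1),"x",np.round(np.percentile(a[k],[2,98]),1),"ztop",np.round(np.percentile(h[k],90),1))
    q=P-HOLD; x,y,z=q@HX*1e3,q@HY*1e3,q[:,2]*1e3
    m=(abs(x)<45)&(y>50)&(y<76)&(z>15)
    print(c,[(int(t),round(float(np.percentile(z[m&(x>t)&(x<t+3)],95)))) for t in range(-39,39,3) if (m&(x>t)&(x<t+3)).sum()>2])
    k=m&(z>75); k2=m&(z>40)
    if k.any(): print("p2 tall x",np.round(np.percentile(x[k],[1,99]),1),"y",np.round(np.percentile(y[k2],[1,99]),1),"x all",np.round(np.percentile(x[k2],[1,99]),1))
print(manip.current_time_s(),np.round(manip.current_tcp_pos()-hg(.09,.11),4))
a=cv2.imread('pics/w4.png');s=cv2.imread('pics/s4.png')[190:310,150:310]
cv2.imwrite('pics/c4.png',np.hstack([cv2.resize(i,(400,300)) for i in (a,s)]))
E
```

```text
wrist 12 798 xmed -0.0 ztop 6.7
wrist 20 839 xmed -0.4 ztop 6.4
wrist 28 897 xmed -0.4 ztop 6.6
wrist 36 988 xmed -0.2 ztop 6.7
wrist 44 1237 xmed -0.4 ztop 6.6
wrist knob 983 [-40.9 -38.4] x [-11.6  11.5] ztop 6.8
wrist [(-27, 90), (-24, 90), (-21, 90), (-18, 90), (-15, 90), (-12, 89), (-9, 72), (-6, 54), (-3, 54), (0, 54), (3, 54), (6, 54), (9, 61), (12, 62), (15, 62), (18, 62), (21, 62), (24, 61)]
p2 tall x [-25.8  -9.1] y [56.8 67. ] x all [-25.5  26.5]
scene 12 23 xmed 4.0 ztop 8.7
scene 20 28 xmed 4.5 ztop 10.5
scene 28 28 xmed 4.2 ztop 9.7
scene 36 28 xmed 4.8 ztop 10.5
scene 44 22 xmed 3.7 ztop 10.2
scene knob 252 [-73.  -38.3] x [-12.   13.9] ztop 16.2
scene [(-27, 93), (-24, 92), (-21, 92), (-18, 93), (-15, 92), (-12, 91), (-9, 81), (-6, 57), (0, 58), (9, 64), (12, 66), (15, 63), (18, 64), (21, 65), (24, 62), (33, 454), (36, 493)]
p2 tall x [-27.2  44.3] y [52.1 74.3] x all [-26.6  43.9]
13.0583 [ 0.0013 -0.0001  0.0017]
```

View pics/c4.png

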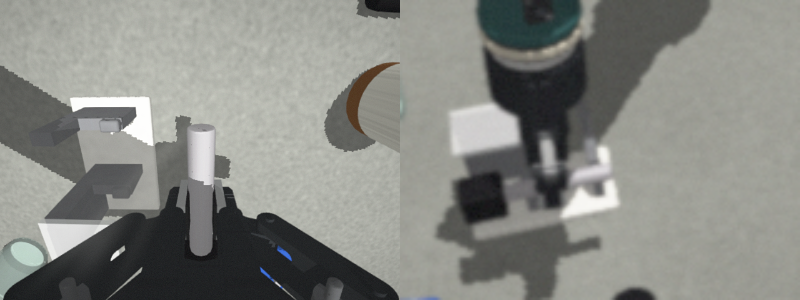

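Run:
```python
from h import *
f=lambda s: print(s,np.round(manip.current_ft_force(),1),np.round(manip.current_tcp_pos(),4),round(manip.current_time_s(),2))
f("0")
manip.move_l(hg(.09,.077),v=.1); f("down")
manip.move_l(hg(.03,.077),v=.1); f("mid")
manip.move_l(hg(.0003,.077),v=.06); manip.sleep(.3); f("in")
print(np.round((manip.current_tcp_pos()-hg(.0003,.077))*1e3,1))
for z in (.071,.067,.0635,.0620):
    manip.move_l(hg(.0003,z),v=.03); f(z)
p=cams.read_camera("wrist"); save(p,"w5.png"); p=cams.read_camera("scene"); save(p,"s5.png")
a=cv2.imread('pics/w5.png');s=cv2.imread('pics/s5.png')[190:310,130:290]
cv2.imwrite('pics/c5.png',np.hstack([cv2.resize(i,(400,300)) for i in (a,s)]))
```

```text
0 [ 0.3  0.1 -1.8] [ 0.568  -0.2469  0.1113] 13.06
down [-0.2 -0.5 -3.2] [ 0.5666 -0.2469  0.0764] 13.54
mid [-0.2  0.7 -1.6] [ 0.5089 -0.2592  0.077 ] 14.29
in [ 0.2 -0.2 -1.3] [ 0.4791 -0.2654  0.0766] 15.23
[ 0.2  0.1 -0. ]
0.071 [-0.2  0.4 -1.4] [ 0.4787 -0.2654  0.0702] 15.58
0.067 [-0.2  0.2 -1.8] [ 0.4788 -0.2654  0.0664] 15.87
0.0635 [-0.6  0.1 -1.4] [ 0.4788 -0.2654  0.0629] 16.13
0.062 [-0.1  0.7 -0.5] [ 0.4792 -0.2655  0.0618] 16.38
```

View pics/c5.png

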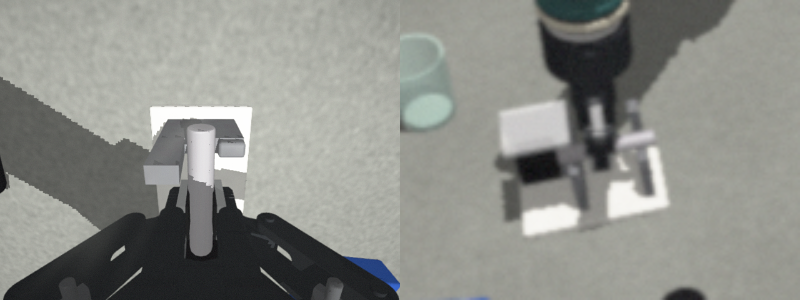

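Run:
```python
from h import *
claw.release(); manip.sleep(.5)
manip.move_l(hg(.0003,.11),v=.1)
manip.move_l(hg(.0003,.17),v=.2)
def chk(c,n):
    p=cams.read_camera(c); save(p,n)
    P,u,v=cloud(p); q=P-HOLD; x,y,z=q@HX*1e3,q@HY*1e3,q[:,2]*1e3
    k0=(abs(x)<14)&(y>10)&(y<85)&(z>45)&(z<85)
    for y0 in (10,20,30,40,50,70):
        k=k0&(y>y0)&(y<y0+8)
        if k.sum()>3: print(c,y0,k.sum(),"x",np.round(np.percentile(x[k],[1,50,99]),1),"ztop",round(np.percentile(z[k],97),1))
    if k0.any(): print("tip y",np.round(np.percentile(y[k0],[1,99.5]),1))
chk("wrist","w6.png"); 
manip.move_l(manip.current_tcp_pos()+.12*Z,v=.3)
chk("top","t6.png")
print(manip.current_time_s())
a=cv2.imread('pics/w6.png');s=cv2.imread('pics/t6.png')[205:280,380:480]
cv2.imwrite('pics/c6.png',np.hstack([cv2.resize(i,(400,300)) for i in (a,s)]))
# bar plan
q0=manip.current_qpos()
for s in (1,-1):
  for th in (25,30,35):
    o=ori(TX,s,np.radians(th))
    for nm,g in [("pre",BAR-.08*R.from_rotvec(o).as_matrix()[:,2]),("bar",BAR),("1.0",barpos(1.0))]:
        q=manip.ik(tcp(g,o),o); print(s,th,nm,None if q is None else np.round(q,2))
```

```text
wrist 10 257 x [-7.6 -0.   8.2] ztop 70.1
wrist 20 269 x [-7.5 -0.   8.1] ztop 70.0
wrist 30 281 x [-7.4 -0.   7.9] ztop 70.1
wrist 40 285 x [-7.2  0.6  7.8] ztop 69.9
wrist 50 327 x [-9.6  0.6 12.7] ztop 70.0
wrist 70 340 x [-7.5  0.6  8.1] ztop 69.8
tip y [10.8 76.6]
top 40 6 x [0.3 4.4 7.6] ztop 69.4
top 50 22 x [-6.6 -0.2  7.7] ztop 72.4
top 70 23 x [-6.8 -0.4  8.1] ztop 74.4
tip y [43.1 77.9]
19.4083
1 25 pre [-0.46  0.16 -0.31  2.3   0.81  0.57 -1.61]
1 25 bar [-1.34  0.42  0.77  2.35  0.17  0.18 -1.  ]
1 25 1.0 [-0.79  0.2   0.34  2.03  0.35  0.6  -0.91]
1 30 pre [-0.43  0.17 -0.41  2.35  1.04  0.59 -1.88]
1 30 bar [-1.34  0.41  0.71  2.39  0.99  0.16 -1.85]
1 30 1.0 [-0.79  0.18  0.29  2.08  0.55  0.54 -1.12]
1 35 pre [-0.28  0.22 -0.64  2.39  1.27  0.7  -2.15]
1 35 bar [ 0.29  0.91 -1.33  2.34  1.75  1.32 -2.27]
1 35 1.0 [-0.78  0.17  0.24  2.13  0.79  0.51 -1.37]
-1 25 pre [-0.86  0.14  0.12  2.33  0.71  0.52  1.62]
-1 25 bar [-0.49  0.35 -0.22  2.31  1.13  0.44  1.25]
-1 25 1.0 [-0.81  0.2   0.36  2.03  0.34  0.6   2.23]
-1 30 pre [-0.86  0.14  0.05  2.37  0.96  0.53  1.32]
-1 30 bar [-0.75  0.34  0.03  2.36  1.33  0.41  0.99]
-1 30 1.0 [-0.81  0.18  0.32  2.08  0.54  0.54  2.03]
-1 35 pre [-0.43  0.2  -0.48  2.39  1.25  0.66  1.01]
-1 35 bar [-0.84  0.36  0.07  2.4   1.56  0.46  0.72]
-1 35 1.0 [-0.82  0.17  0.28  2.13  0.78  0.5   1.78]
```

View pics/c6.png

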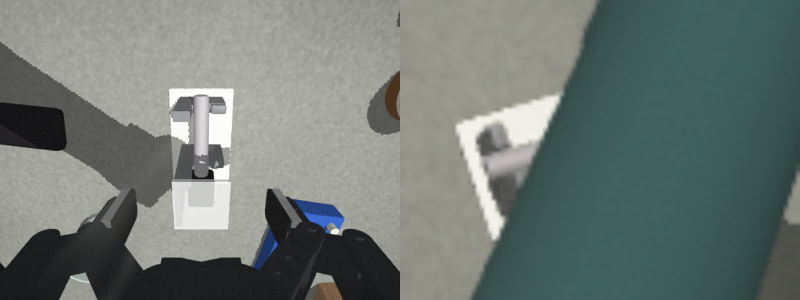

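Run:
```python
from h import *
o=ori(TX,-1,np.radians(30)); tz=R.from_rotvec(o).as_matrix()[:,2]
f=lambda s: print(s,np.round(manip.current_ft_force(),1),np.round(manip.current_wrist_torque(),1),np.round(manip.current_tcp_pos(),4),round(manip.current_width(),4),round(manip.current_time_s(),2))
manip.movep(tcp(BAR-.12*tz,o),o); f("pre"); print(np.round(manip.current_qpos(),2))
manip.move_l(tcp(BAR-.04*tz,o),v=.15); f("near")
p=cams.read_camera("wrist"); save(p,"w7.png"); 
P,u,v=cloud(p); q=P-BAR; x,y,z=q@TX*1e3,q@TY*1e3,q[:,2]*1e3
k=(abs(x)<14)&(abs(y)<35)&(abs(z)<14); print("bar rel",k.sum(),np.round(np.percentile(x[k],[2,50,98]),1),np.round(np.percentile(z[k],[50,98]),1))
p=cams.read_camera("scene"); save(p,"s7.png")
a=cv2.imread('pics/w7.png');s=cv2.imread('pics/s7.png')[160:310,310:510]
cv2.imwrite('pics/c7.png',np.hstack([cv2.resize(i,(400,300)) for i in (a,s)]))
```

```text
pre [-0.3  0.  -0.1] [ 0.1  0.5 -0. ] [0.3916 0.209  0.2172] 0.0856 21.18
[-0.78  0.05 -0.09  2.36  0.84  0.63  1.42]
near [ 0.1 -0.9 -0.1] [0.1 0.5 0. ] [0.4305 0.2023 0.148 ] 0.0854 21.87
bar rel 3093 [-6.9 -3.6  3.4] [4.2 6. ]
```

View pics/c7.png

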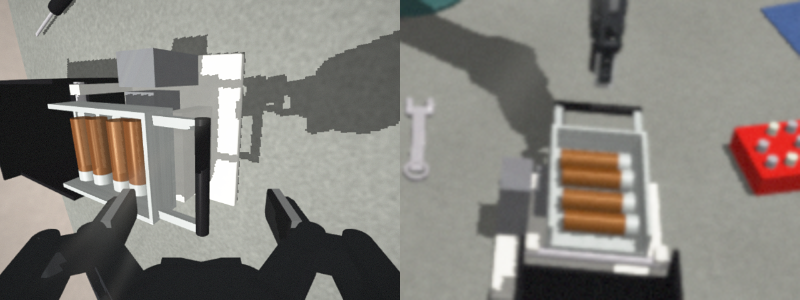

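Run:
```python
from h import *
o=ori(TX,-1,np.radians(30)); tz=R.from_rotvec(o).as_matrix()[:,2]
off=-.005*tz-.0007*TX
f=lambda s: print(s,np.round(manip.current_ft_force(),1),np.round(manip.current_tcp_pos(),4),round(manip.current_width(),4),round(manip.current_time_s(),2))
manip.move_l(tcp(BAR+off,o),v=.08); f("at")
claw.grab(30); f("grip")
ph=0
for ph in np.arange(.1,1.01,.1):
    manip.move_l(tcp(barpos(ph)+off,o),v=.12); f(round(ph,1))
    if np.linalg.norm(manip.current_ft_force())>60: break
manip.sleep(1.0)
p=cams.read_camera("scene"); save(p,"s8.png"); p=cams.read_camera("top"); save(p,"t8.png")
a=cv2.imread('pics/t8.png')[90:285,170:430];s=cv2.imread('pics/s8.png')[190:400,310:590]
cv2.imwrite('pics/c8.png',np.hstack([cv2.resize(i,(400,300)) for i in (a,s)]))
```

```text
at [-0.3  0.5  0. ] [0.4468 0.1997 0.118 ] 0.0854 22.55
grip [-2.   0.6  1.9] [0.4466 0.1996 0.1176] 0.0106 23.22
0.1 [-3.   1.7 -1.7] [0.4502 0.1989 0.1368] 0.0109 23.53
0.2 [-5.8  2.4 -0.9] [0.4554 0.1979 0.1554] 0.0106 23.85
0.3 [-8.5  1.3  2.8] [0.4627 0.1967 0.1736] 0.0107 24.17
0.4 [-9.3  1.7  3.9] [0.4723 0.1949 0.1912] 0.0105 24.48
0.5 [-9.5  1.3  5.4] [0.4836 0.1929 0.2078] 0.0107 24.8
0.6 [-7.9  1.3  4.7] [0.4967 0.1905 0.2232] 0.0108 25.12
0.7 [-5.1  0.5  4.9] [0.5113 0.1878 0.237 ] 0.0106 25.43
0.8 [-5.8  0.   6.9] [0.5266 0.1849 0.2494] 0.0104 25.75
0.9 [-4.7  1.   4. ] [0.5429 0.1819 0.2597] 0.0108 26.07
1.0 [-2.3  1.2  3.6] [0.5601 0.1788 0.2685] 0.0109 26.38
```

View pics/c8.png

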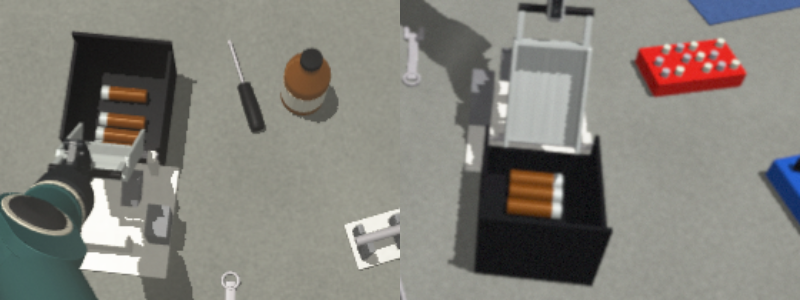

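Run:
```python
from h import *
o=ori(TX,-1,np.radians(30)); tz=R.from_rotvec(o).as_matrix()[:,2]
off=-.005*tz-.0007*TX
f=lambda s: print(s,np.round(manip.current_ft_force(),1),round(manip.current_time_s(),2))
for ph in np.arange(.9,-.01,-.1):
    manip.move_l(tcp(barpos(max(ph,0))+off,o),v=.12)
f("down"); claw.release(); manip.sleep(.3); f("rel")
manip.move_l(tcp(BAR-.12*tz,o),v=.15)
manip.move_l(manip.current_tcp_pos()+.08*Z-.05*TX,v=.2); manip.sleep(.5); f("clear")
for c in ("scene","top"):
    p=cams.read_camera(c); save(p,c[0]+"9.png")
    for s in cams.silhouettes(p,"vial0")[:6]:
        Q=cloud(p,s["region"])[0]; q=np.median(Q,0)
        b=q-HINGE; print(c,round(s["confidence"],2),np.round(s["at"]),np.round(q,3),"rel hinge",np.round([b@TX,b@TY],3))
    P,u,v=cloud(p); q=P-BAR; x,y,z=q@TX*1e3,q@TY*1e3,q[:,2]*1e3
    k=(abs(x)<10)&(abs(y)<35)&(abs(z)<25); print(c,"bar",k.sum(),np.round(np.percentile(x[k],[5,50,95]),1) if k.any() else "", np.round(np.percentile(z[k],[50,95]),1) if k.any() else "")
    q=P-HOLD; x,y,z=q@HX*1e3,q@HY*1e3,q[:,2]*1e3
    for y0 in (10,30,68):
        k=(abs(x)<12)&(y>y0)&(y<y0+18)&(z>45)&(z<85)
        if k.sum()>3: print(c,"pin",y0,np.round(np.percentile(x[k],[3,97]),1),round(np.percentile(z[k],95),1))
a=cv2.imread('pics/t9.png')[90:285,170:480];s=cv2.imread('pics/s9.png')[190:400,150:480]
cv2.imwrite('pics/c9.png',np.hstack([cv2.resize(i,(400,300)) for i in (a,s)]))
```

```text
down [-4.8  1.6  0.7] 30.65
rel [-0.6  0.5 -0.8] 31.66
clear [ 0.  -0.5 -0.6] 33.69
scene 0.95 [404. 333.] [0.716 0.15  0.03 ] rel hinge [ 0.075 -0.   ]
scene 0.78 [402. 328.] [0.69  0.151 0.03 ] rel hinge [ 0.05  -0.004]
scene bar 155 [-4.   2.   5.6] [5.7 9.5]
scene pin 10 [-4.   8.7] 73.0
scene pin 30 [-4.4  8.1] 72.7
scene pin 68 [-4.7  7.8] 73.2
top 0.77 [247. 151.] [0.757 0.144 0.027] rel hinge [0.117 0.001]
top 0.62 [249. 179.] [0.683 0.154 0.029] rel hinge [ 0.043 -0.002]
top 0.54 [251. 167.] [0.709 0.15  0.028] rel hinge [ 0.069 -0.001]
top 0.44 [244. 182.] [0.668 0.164 0.029] rel hinge [0.026 0.005]
top 0.37 [506. 284.] [ 0.36  -0.476  0.042] rel hinge [-0.161 -0.68 ]
top bar 154 [-6.8 -1.7  4. ] [4.4 8.3]
top pin 10 [-7.4  7.2] 72.0
top pin 30 [-6.9  7.1] 71.2
top pin 68 [-7.5  7.2] 71.8
```

View pics/c9.png

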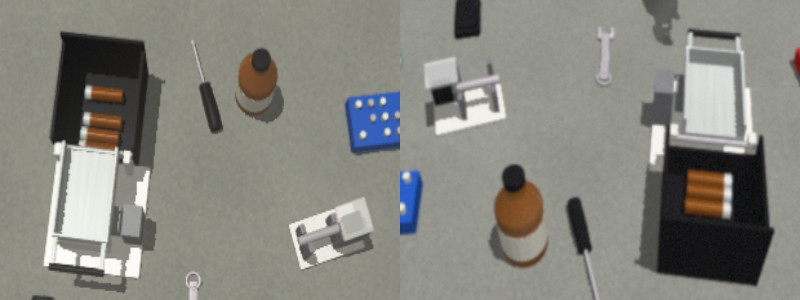

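Run:
```python
from h import *
o=ori(TX,1)
g=HINGE+.13*TX-.10*TY; g[2]=.33
manip.move_l(manip.current_tcp_pos()+.12*Z,v=.25)
manip.movep(g,o); manip.sleep(.5)
p=cams.read_camera("wrist"); save(p,"w10.png")
for s in cams.silhouettes(p,"vial0")[:6]:
    Q=cloud(p,s["region"])[0]; b=Q-HINGE; x,y=b@TX,b@TY
    print(round(s["confidence"],2),np.round(s["at"]),s["region"].sum(),"x",np.round(np.percentile(x,[2,98]),3),"y",np.round(np.percentile(y,[2,98]),3),"z",np.round(np.percentile(Q[:,2],[50,98]),3))
print(manip.current_time_s())
```

```text
0.89 [268. 104.] 1353 x [0.062 0.083] y [-0.039  0.034] z [0.029 0.031]
0.78 [246. 101.] 1384 x [0.036 0.058] y [-0.036  0.036] z [0.029 0.031]
0.71 [313. 100.] 1410 x [0.109 0.132] y [-0.034  0.038] z [0.029 0.031]
0.43 [324. 273.] 1465 x [0.085 0.233] y [-0.234 -0.169] z [0.022 0.026]
36.7917
```

View pics/w10.png

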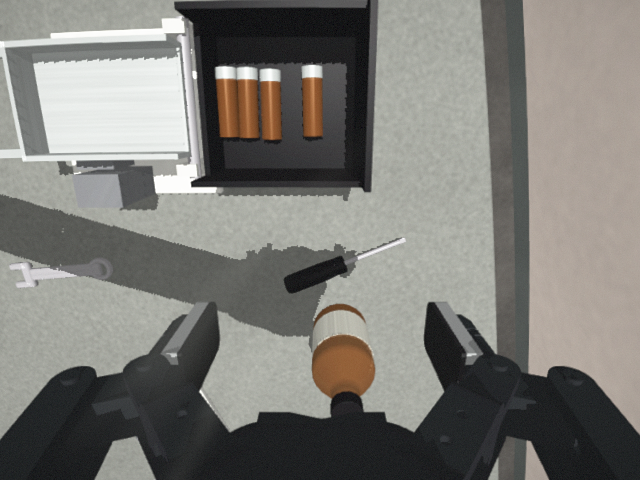

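```bash
python3 -c "
from h import *
print(manip.current_time_s(),abs(manip.current_joint_velocities()).max(),manip.current_ft_force()); job_done()"
```

```text
36.7917 0.004630553778810354 [ 0.29930255 -0.52012645  0.10909766]
the job is handed in; nothing more can be done
```

The job is done and handed in at about 37 s of the 66 s allowed. The interface gives no verdict, so what follows is from my own checks.

**What I did:**
1. I drew the pin half out by its knob, regripped it on the shank, and pulled it clear.
2. It hung about 0.09 rad tip-up in the grip. I levelled it, brought it into the holder from the open side, lowered it into both notches and let go.
3. I lifted the tray by its bar to about 1.0 rad, lowered it back to level, let go and backed off.

**What the last checks showed:**
- **Pin:** after I let go, the close wrist view put the shank axis within about 0.5 mm of the seat sideways and at 62 mm height. The tip was near y = 77 mm. After the tipping, the scene and top cameras showed it still seated. The scene camera read about 2 mm to one side and 3 mm high, and the top camera about 1–2 mm high. I put that down to camera error, as both read high on other surfaces too.
- **Tray:** it is empty, and the bar is back at its level height to within about 3 mm.
- **Vials:** the final wrist picture shows all four lying in the bin. The network found only three of them there (plus a false hit on the solvent bottle). The fourth, against the near wall, I confirmed by eye in that picture. The top camera had also given it a weak detection (0.44).
- **Bystanders:** those in the last pictures look unmoved. I did not re-measure their positions.
- **Forces and speeds:** wrist force stayed around 11 N or less. At hand-in the arm was at rest and clear of everything.

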